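# Unlock the cash box and hold the key turned

### The arm

A 6-joint arm with a two-finger parallel gripper is mounted at the origin on a cart in front of the work surface, level with it; the furniture and walls round the work are solid. World frame = base frame: x ahead of the robot, y to its left, z up, the work surface at z = 0. Lengths are in m, angles in rad, forces in N, time in s.
With the tool pointing down it reaches from about 0.35 to 0.975 m from the base axis. Payload 4.9 kg.
Tool frame: the origin (TCP) lies at the very end of the fingers, on their centre line; the grasp point (between the pads) lies ctrl.grip_point_offset behind it (ctrl.grip_point_offset is the distance from the TCP to the grasp point, in m); z points along the fingers, y is the direction in which the jaws open and shut (so a half turn about z gives the same grasp; the last joint's range is limited). The gripper opens to 85 mm and grips with 20 to 120 N. Pads are 22 mm wide; open, the fingers measure 114 mm over their backs; the gripper's body (76 mm by 85 mm) begins 54 mm behind the grasp point. The pads swing forward as they close: fully open they stand 13 mm farther back than shut.
Start: joints at [0.994, 0.053, 1.613, -0, 1.476, -0.119], TCP at [0.276, 0.561, 0.231] pointing down, gripper open.
Joint ranges: [-3.01, 3.01], [-1.01, 2.22], [0.06, 2.58], [-1.02, 4.17], [0.09, 2.62], [-3.14, 3.14]. Speed limits (rad/s): [2.57, 2.57, 3.14, 3.14, 3.14, 3.14].

### API

Orientations are given as a rotation vector (axis times angle).
In Python, from station import ctrl gives the robot as it stands. The module is installed in compiled form; this text tells all that it offers.
- The arm moves only by the shell command python3 -m creep 'ROWS' [FORCE]. ROWS is JSON, a list of rows, each a list of 5 numbers: the closure in counts, from 0 (fully open) to 255 (shut), then the shift along the tool's x, y, z in mm, then the turn about the tool's z in rad. A call has 1 to 12 rows; each row is the pose to reach, as a shift and turn from the pose commanded when the call began, along the tool's axes at that moment; what a row does not reach only later rows make up. A row lasts 1/12 s, in which the tool goes at most 41.7 mm and 7.16 degrees, less where a joint would pass 70% of its speed; a pose out of reach is approached as far as the arm can. A call with a gripper value outside its range is refused whole. The fingers move at their own pace and stop on an object; FORCE is the grip in N (left out, the last holds). Time passes only in rows, so rows that repeat a pose let the fingers close. It gives the time, the measured TCP pose, the force and the opening at its end, in the units of the state.
- ctrl.get_obs(): the state, without advancing time (a new reading comes with each control period).
- ctrl.get_image(name): name is "scene" or "top"; returns the picture (400x640x3 uint8, red, green, blue); there is no depth.
- ctrl.calibration(name): a dict with "fx", "fy", "cx", "cy" (pixels), "R" (3x3) and "t" (3): a world point X has camera coordinates R X + t. Camera axes: x right, y down, z forward; pixel columns grow to the right and rows downward; lengths in m; the calibration is good to about 2 mm. A picture is of the moment at which its call begins. calibration takes no time and is no camera call.
- ctrl.finish_job(): hands the job in, once; it reports no verdict.
Trained networks look in the newest picture that a camera, given by its name, has taken for a name from the list of things; names that differ only in an ending like _2 or _b are one class to them, and where a whole thing is asked for, a point or a joint stands for the part that bears it (a point fixed in the world has none). Each returns a list of dicts, best first, with "conf" (0 to 1); they miss things now and then, are a little off and sometimes report something else, mostly with a low value. They report only what shows in the picture. A call takes as long as a camera call. They do not tell look-alikes from the thing itself.
- ctrl.boxes_of(camera, label): "rect" ([left, top, width, height] in pixels, round what is visible of it).
- ctrl.outline_of(camera, label): "mask" (400x640 bool, what is visible of it) and "rect" ([left, top, width, height] in pixels, round what is visible of it).
The state is a dict: "t": time; "q": joint angles; "dq": joint speeds; "effort": joint torques, N m; "tool_pos": TCP position; "tool_rot": TCP orientation; "contact_force": force on the tool from outside, world axes, zero at the start; "wrist_torque": the same for the moment, N m; "opening": finger opening in m.
Only numpy, scipy, OpenCV 4.12 (cv2) and the standard library are available. Lean on these libraries where they do the work, as an engineer would, in place of code of your own. Each camera call takes 0.05 s, during which the arm holds its last target. There are 200 camera calls.

### The job

Take the key with the square head out of the wooden key stand, leaving the round-headed key there, and push it all the way into the lock on top of the steel cash box; a straight push will not do, but rocking it a little both ways under light pressure lets it drop past the sticky discs inside, fully home. Then turn the key clockwise (seen from above) a quarter turn to its stop, so that the lid springs ajar. The lock springs back, so finish with the key still in the gripper, holding it fully turned and fully in.

Things in the scene. Friction and masses are not known exactly. Their poses are not given: they have to be found in the camera images.
- square_head (a point): Centre of the black head of the key to use, a square plate 9 mm thick (x axis), 30 mm wide (y), 30 mm high (z, up along the key). Below it on the same axis a steel neck 16 x 7.5 mm, 10 mm long, then a blade 12 (y) x 4 (x) mm, 26 mm long. About 30 g, loose, fits either way round. Starts upright, blade down, in either slot of the stand; grip the flat faces of the head from above.
- square_tip (a point): Middle of the lower end of the square-headed key's blade, 51 mm below square_head along the key's z; same axes.
- round_head (a point): Centre of the black head of the other key, a disc 31 mm across and 9 mm thick, otherwise like the square-headed key; stands in the other slot of the stand and stays there.
- key_stand: Wooden block, 60 (x) x 110 (y) x 32 mm high, fixed to the table; origin mid-underside. Two slots in its top at y = -30 and +30 mm, 22 mm deep, long side (13.5 mm) along its y. The keys stand on the slot floors, head centres 61 mm above the table, flat faces looking along the stand's x.
- cashbox: Grey steel cash box, 180 (x) x 240 (y) x 85 mm high, fixed to the table; origin mid-underside, +x to its rear. The lock is mid-width in the flat front strip of the top, 35 mm from the front edge (-x) and 37 mm before the lid. The lid, hinged at the rear, rises up to 13 mm at its front edge as the lock turns.
- keyway (a point): Middle of the lock's face, 85 mm above the table, axes as the box (z up). At lock angle 0 the slot's long side lies along y: 14 x 6 mm, with a funnel mouth 20 x 12 mm narrowing over 4 mm. A key fully in has its blade tip 25 mm below this point (keyway floor) and its head centre 26 mm above it.
- discs (a point): Inside the lock, on its axis, 9.5 mm below the face: two sticky discs slotted like the keyway, at 9.5 and 15 mm down, the upper askew clockwise, the lower counter-clockwise, each by an unknown 0.25 to 0.45 rad. The blade stops on each until rocked to within 0.15 rad of its slot; then the disc turns with the key. A disc slips above 0.03 Nm: press with only 3 to 6 N while rocking.
- lock_cylinder (a joint): Turn of the lock cylinder, rad: 0 at rest, positive clockwise seen from above, stop at 1.57 (other limit -0.7). The key has about 0.15 rad of play in it, so turn the key a little further. A spring (0.08 Nm/rad) returns it when let go; with the discs turning takes up to 0.2 Nm.
Things that resemble listed ones, but are neither listed nor needed, are in the scene too. Leave any orange, pink or yellow look-alike of the part that bears round_head alone.

How it is judged:
On the way, in this order (a step that is already met when the one before it is completed fails the run):
1. the square-headed key is out of the stand, in the gripper (height (world z) of square_tip above 0.05 m and contact force between the fingers and key_square above 1 N), for 0.2 s.
2. the key is fully in the lock, not yet turned (z of square_tip in the frame of keyway below -0.0215 m and horizontal distance between square_tip and keyway below 0.005 m and angle between square_tip's own z axis and vertical below 0.15 rad and value of joint lock_cylinder below 1 rad), for 0.1 s.
At the end, for the whole second after the job is handed in: Square-headed key in the lock, tip over 21.5 mm below the lock face, within 5 mm of its axis, within 0.15 rad of upright; cylinder turned over 1.3 rad (stop 1.57), held so through the last second by fingers gripping the key (over 1 N); round-headed key still in the stand (z of square_tip in the frame of keyway below -0.0215 m and horizontal distance between square_tip and keyway below 0.005 m and angle between square_tip's own z axis and vertical below 0.15 rad and value of joint lock_cylinder above 1.3 rad and contact force between the fingers and key_square above 1 N and horizontal distance between round_head and key_stand below 0.045 m and height (world z) of round_head below 0.075 m); the arm keeps its last pose, push and grip.
It fails at once if the round-headed key is taken out of the stand (height (world z) of round_head above 0.08 m).
It also fails if it takes over 58 s, if anything falls off the work surface, if the arm or the gripper's body presses on something with over 40 N, if the wrist force passes 120 N, or if a joint passes its speed limit or range.

## Working session

There is one attempt and no reset: what is moved stays moved. The work goes in short steps, Python scripts to look and compute and a shell command to move; the robot and the scene stay as the last step left them, time stands still between calls to the robot, and variables do not carry over. Pictures are saved under pics/ and viewed, about 8 in all and at most 12, crops included, and the job is handed in when it is done.

```bash
mkdir -p pics
python3 - <<'E'
from station import ctrl
import cv2,numpy as np
np.set_printoptions(precision=4,suppress=True)
o=ctrl.get_obs();print(o['t'],o['tool_pos'],o['tool_rot'],o['opening'],ctrl.grip_point_offset)
for n in('scene','top'):
    im=ctrl.get_image(n);cv2.imwrite(f'pics/{n}0.png',im[:,:,::-1])
    c=ctrl.calibration(n);print(n,c['fx'],c['cx'],c['cy'],np.array(c['R']).tolist(),c['t'])
    for l in('square_head','round_head','key_stand','cashbox','keyway','lock_cylinder'):
        for d in ctrl.boxes_of(n,l)[:3]:print(n,l,d['conf'],np.array(d['rect']))
E
```

```text
0.0 [0.2759 0.5601 0.23  ] [-0.7127 -3.0589  0.0031] 0.08519795755306889 0.0187
scene 389.09109397672364 320.21324451447316 205.50972606107507 [[-0.716575355986242, -0.6975056448733278, 0.002373723453494551], [-0.350523899272193, 0.35716079928553407, -0.8657766221680601], [0.6030362801956513, -0.6212262380353565, -0.5004250252977267]] [0.4514 0.2128 0.6153]
scene square_head 0.79 [277.8 212.3  12.2  19.8]
scene round_head 0.78 [282.8 256.   13.9  31.7]
scene round_head 0.68 [245.1 258.2  16.6  34.2]
scene round_head 0.58 [294.  236.5  13.9  28.3]
scene cashbox 0.58 [314.  130.6 102.4  71.6]
scene keyway 0.75 [310.8 131.5 105.5  76.1]
top 364.5748239569574 321.26290339911037 198.27640739023016 [[-0.0001608726401734756, -0.999269094834664, -0.03822630283332599], [-0.9980068755080633, 0.0025727084470955268, -0.06305281603448912], [0.06310507553776101, 0.03813996957992686, -0.9972778410061139]] [0.0969 0.5537 0.9121]
top round_head 0.41 [268.8 218.6  11.1  13.5]
top round_head 0.38 [256.7 186.5  12.1   5.8]
top key_stand 0.7 [252.9 179.6  48.5  27.8]
top cashbox 0.56 [381.9 123.6 111.2  78. ]
top cashbox 0.27 [283.2 194.4   9.9   4.5]
top keyway 0.95 [381.3 122.3 111.7  80.3]
top lock_cylinder 0.47 [433.9 177.8  13.9  12.1]
```

View pics/top0.png

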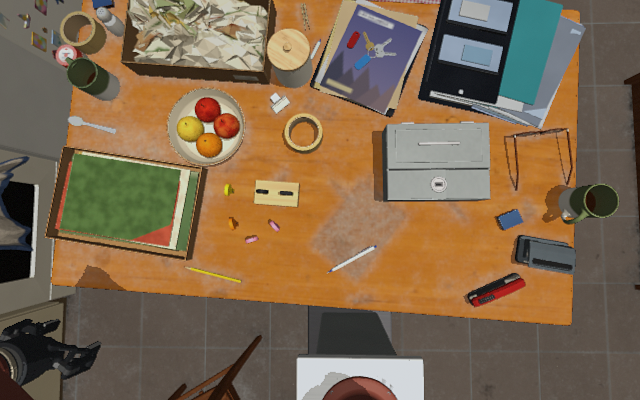

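View pics/scene0.png

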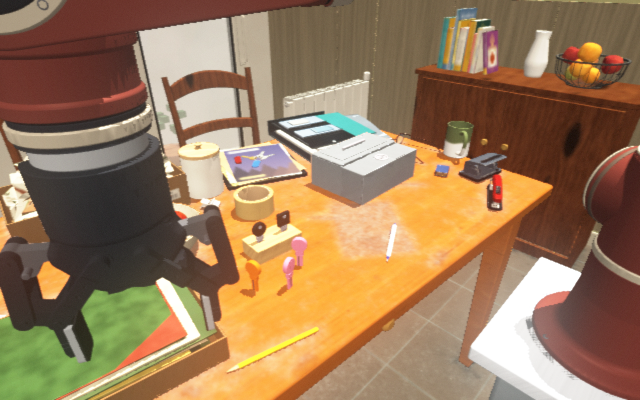

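The top view shows the stand at about (277,193), with key heads at (262,192) and (287,193), and the lock at (439,184). In the scene view the square head is at (284,218) and the round one at (259,229), so the square key is the right-hand one in the top view (smaller y).

```bash
cat > h.py <<'E'
import numpy as np
from station import ctrl
def ray(n,u,v):
    c=ctrl.calibration(n);R=np.array(c['R']);t=np.array(c['t'])
    return -R.T@t, R.T@np.array([(u-c['cx'])/c['fx'],(v-c['cy'])/c['fy'],1])
def at(n,u,v,z):
    o,d=ray(n,u,v);return o+d*(z-o[2])/d[2]
def proj(n,X):
    c=ctrl.calibration(n);p=np.array(c['R'])@X+c['t'];return p[0]/p[2]*c['fx']+c['cx'],p[1]/p[2]*c['fy']+c['cy']
E
python3 - <<'E'
from h import *
import cv2
np.set_printoptions(precision=4,suppress=True)
t=cv2.imread('pics/top0.png');s=cv2.imread('pics/scene0.png')
def crop(im,x,y,w,h,k):return cv2.resize(im[y:y+h,x:x+w],None,fx=k,fy=k,interpolation=cv2.INTER_CUBIC)
a=np.hstack([crop(t,245,170,66,50,6),crop(t,405,160,66,50,6)])
b=np.hstack([crop(s,235,200,66,50,6),crop(s,330,125,66,50,6)])
cv2.imwrite('pics/c1.png',np.vstack([a,b])[:600,:800])
g=t.max(2)
m=(g<70).astype(np.uint8);m[:178]=0;m[206:]=0;m[:,:250]=0;m[:,302:]=0
n,l,st,ce=cv2.connectedComponentsWithStats(m)
for i in range(1,n):
    if st[i,4]>5:
        ys,xs=np.nonzero(l==i);w=90-g[ys,xs].astype(float)
        r=cv2.minAreaRect(np.c_[xs,ys].astype(np.float32));print(ce[i],st[i],r, at('top',*ce[i],.068))
for lab in('key_stand','cashbox','lock_cylinder'):
    for d in ctrl.outline_of('top',lab)[:1]:
        ys,xs=np.nonzero(d['mask']);r=cv2.minAreaRect(np.c_[xs,ys].astype(np.float32));print(lab,d['conf'],r,xs.mean(),ys.mean())
        z={'key_stand':.032}.get(lab,.085)
        print([at('top',*p,z)[:2] for p in cv2.boxPoints(r)],at('top',xs.mean(),ys.mean(),z))
E
```

```text
[261.7632 191.0263] [256 189  12   5  38] ((261.4999694824219, 191.0), (11.153586387634277, 3.2025146484375), 6.340190887451172) [0.5689 0.2395 0.068 ]
[285.525 192.7  ] [280 191  13   4  40] ((286.0, 192.5), (12.0, 3.0), 0.0) [0.5646 0.1813 0.068 ]
key_stand 0.78 ((276.7823486328125, 193.3294219970703), (44.40727615356445, 24.006004333496094), 4.39870548248291) 277.11542497376706 193.5152151101784
[array([0.54 , 0.267]), array([0.601, 0.263]), array([0.5918, 0.1499]), array([0.5311, 0.1544])] [0.5654 0.2076 0.032 ]
cashbox 0.8 ((436.0, 161.5), (81.0, 112.0), 90.0) 436.0300708231743 162.05665853941716
[array([ 0.7345, -0.047 ]), array([ 0.7317, -0.3102]), array([ 0.54  , -0.3046]), array([ 0.5405, -0.045 ])] [ 0.6347 -0.1775  0.085 ]
lock_cylinder 0.39 ((438.0, 184.5), (11.0, 12.0), 90.0) 438.2109375 184.1953125
[array([ 0.5945, -0.1673]), array([ 0.5944, -0.1952]), array([ 0.5684, -0.1947]), array([ 0.5685, -0.1668])] [ 0.5821 -0.1815  0.085 ]
```

View pics/c1.png

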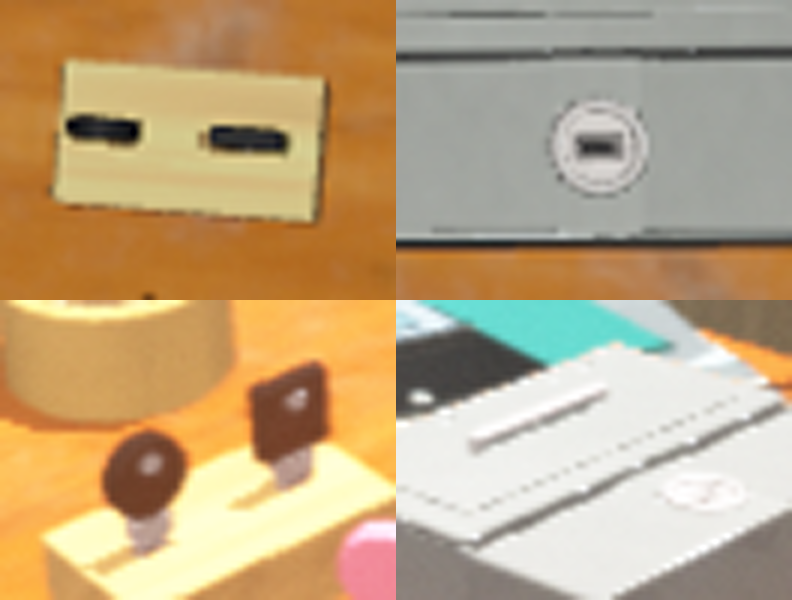

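```bash
cat >> h.py <<'E'
from scipy.spatial.transform import Rotation as Ro
def rel(X,yaw=None):
    o=ctrl.get_obs();M=Ro.from_rotvec(o['tool_rot']).as_matrix()
    y=np.arctan2(M[1,1],M[0,1]);s=M.T@(np.array(X)-o['tool_pos'])*1000
    return np.round(s,1),None if yaw is None else round((y-yaw+np.pi)%(2*np.pi)-np.pi,3)
E
python3 - <<'E'
from h import *
import cv2
from scipy.optimize import least_squares
np.set_printoptions(precision=4,suppress=True)
for n in('scene','top'):print(n,proj(n,np.array([.5646,.1813,.061])), proj(n,np.array([.5825,-.1817,.085])), ctrl.calibration(n)['R'] is None)
# triangulate lock: scene crop centre
u,v=330+(705-396)/6-.4,125+191/6-.4
print('lock scene',u,v,at('scene',u,v,.085),'lock top',at('top',438.3,184.1,.085))
print('head scene at z.061',at('scene',282.8,218.4,.061),'top pix',at('top',285.8,192.4,.074))
g=cv2.imread('pics/top0.png').astype(float).mean(2)
# lid gap & front edge sub-pixel lines
for lo,hi in((165,173),(196,205)):
    xs=np.arange(392,486);ys=[]
    for x in xs:
        c=g[lo:hi,x];w=np.clip(np.median(c)-c,0,None);ys.append(lo+(w*np.arange(hi-lo)).sum()/max(w.sum(),1e-6))
    p=np.polyfit(xs,ys,1)
    A=at('top',395,np.polyval(p,395),.085);B=at('top',480,np.polyval(p,480),.085);d=A-B
    print('edge slope',p[0],'box yaw',np.arctan2(-d[0],d[1]))
print(rel([.5646,.1813,.15],-.075))
E
```

```text
scene (np.float64(282.15220810650726), np.float64(218.3569353561418)) (np.float64(380.60226771754276), np.float64(156.77685363928333)) False
top (np.float64(285.90008465345403), np.float64(192.91432820319545)) (np.float64(438.27807157850214), np.float64(184.04600456936288)) False
lock scene 381.1 156.43333333333334 [ 0.583  -0.1845  0.085 ] lock top [ 0.5824 -0.1817  0.085 ]
head scene at z.061 [0.5635 0.1805 0.061 ] top pix [0.5648 0.1798 0.074 ]
edge slope -0.012393781985307566 box yaw 0.006906685929575185
edge slope -0.006847718995704321 box yaw 0.004569967793733767
(array([-426.3, -212.8,   81.3]), np.float64(1.188))
```

```bash
python3 -m creep '[[0,-426,-213,50,1.188],[0,-426,-213,50,1.188],[0,-426,-213,50,1.188],[0,-426,-213,50,1.188],[0,-426,-213,50,1.188],[0,-426,-213,50,1.188],[0,-426,-213,50,1.188],[0,-426,-213,50,1.188],[0,-426,-213,50,1.188],[0,-426,-213,50,1.188],[0,-426,-213,50,1.188],[0,-426,-213,50,1.188]]' 60
python3 -m creep '[[0,0,0,0,0],[0,0,0,0,0],[0,0,0,0,0]]'
python3 - <<'E'
from h import *
import cv2
np.set_printoptions(precision=4,suppress=True)
o=ctrl.get_obs();print(o['t'],o['q'],o['tool_pos'],o['tool_rot'],o['contact_force'])
print(rel([.5646,.1808,.0445],-.075))
im=ctrl.get_image('scene')[:,:,::-1];cv2.imwrite('pics/s1.png',im)
E
```

```text
t: 1.85
tool_pos: [0.5662, 0.1775, 0.1809]
tool_rot: [2.306, 2.132, -0.001]
contact_force: [0.1, 0.2, -0.3]
opening: 0.0853
t: 2.1
tool_pos: [0.5639, 0.1818, 0.1814]
tool_rot: [-2.303, -2.136, -0.0]
contact_force: [-0.2, 0.3, 0.3]
opening: 0.0853
2.1 [0.186  0.0117 1.7394 0.0005 1.3907 0.2608] [0.5639 0.1818 0.1814] [-2.3026 -2.1364 -0.0002] [-0.2383  0.2934  0.2606]
(array([ -1. ,   0.8, 136.9]), np.float64(0.0))
```

```bash
python3 -m creep '[[0,-0.5,0.5,35,0],[0,-0.5,0.5,70,0],[0,-0.5,0.5,105,0],[0,-0.5,0.5,130,0],[0,-0.5,0.5,137,0],[0,-0.5,0.5,137,0],[0,-0.5,0.5,137,0]]'
python3 - <<'E'
from h import *
import cv2
o=ctrl.get_obs();print(o['t'],o['tool_pos'],rel([.5646,.1808,.0445],-.075))
im=ctrl.get_image('scene')[:,:,::-1]
cv2.imwrite('pics/s2.png',cv2.resize(im[150:270,200:360],None,fx=5,fy=5,interpolation=cv2.INTER_CUBIC))
E
```

```text
t: 2.73
tool_pos: [0.5651, 0.1817, 0.0456]
tool_rot: [2.301, 2.138, 0.002]
contact_force: [0.9, 0.2, 1.3]
opening: 0.0857
2.7333 [0.56509382 0.18172009 0.04555537] (array([-1. , -0.4,  1.1]), np.float64(0.001))
```

View pics/s2.png

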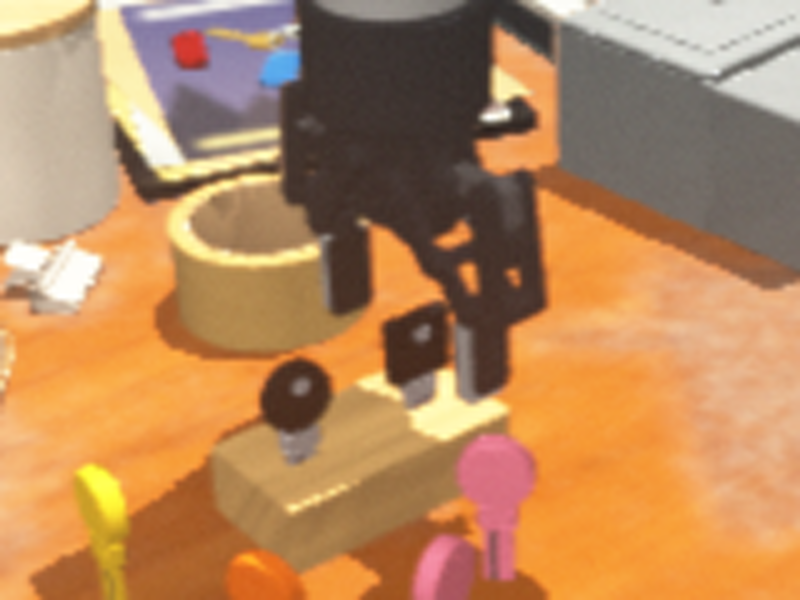

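The fingers stand either side of the square head at crop (415,345), and the round key at (297,395) is clear of them. Closing now.

```bash
python3 -m creep '[[255,0,0,1,0],[255,0,0,1,0],[255,0,0,1,0],[255,0,0,1,0],[255,0,0,1,0],[255,0,0,1,0],[255,0,0,1,0],[255,0,0,1,0],[255,0,0,1,0],[255,0,0,1,0]]' 60
```

```text
t: 3.62
tool_pos: [0.5648, 0.1807, 0.0436]
tool_rot: [2.303, 2.136, 0.0]
contact_force: [-0.3, 0.6, 1.7]
opening: 0.008
```

```bash
python3 -m creep '[[255,0,0,-15,0],[255,0,0,-40,0],[255,0,0,-75,0],[255,0,0,-100,0],[255,0,0,-106,0],[255,0,0,-106,0],[255,0,0,-106,0],[255,0,0,-106,0],[255,0,0,-106,0]]'
python3 - <<'E'
from h import *
o=ctrl.get_obs();print(o['t'],o['tool_pos'],o['contact_force'],o['opening'])
print(rel([.5825,-.1825,.150],.006))
E
```

```text
t: 4.37
tool_pos: [0.5632, 0.1805, 0.1465]
tool_rot: [-2.301, -2.135, 0.006]
contact_force: [-0.1, -0.1, -0.3]
opening: 0.008
4.3667 [0.56319284 0.18046306 0.14654324] [-0.05545032 -0.10337533 -0.25640249] 0.007998067413610213
(array([-360.5,   46.5,   -3.3]), np.float64(-0.081))
```

```bash
python3 -m creep '[[255,-361,45.5,-4,-0.081],[255,-361,45.5,-4,-0.081],[255,-361,45.5,-4,-0.081],[255,-361,45.5,-4,-0.081],[255,-361,45.5,-4,-0.081],[255,-361,45.5,-4,-0.081],[255,-361,45.5,-4,-0.081],[255,-361,45.5,-4,-0.081],[255,-361,45.5,-4,-0.081],[255,-361,45.5,-4,-0.081],[255,-361,45.5,-4,-0.081],[255,-361,45.5,-4,-0.081]]'
python3 -m creep '[[255,0,0,0,0],[255,0,0,0,0],[255,0,0,0,0]]'
python3 - <<'E'
from h import *
import cv2
P=[]
for i in range(6):
    im=ctrl.get_image('scene')[:,:,::-1] if i%2 else ctrl.get_image('top')[:,:,::-1]
    if i==4:cv2.imwrite('pics/t3.png',im); T=im
    if i==5:S=im
    P.append(ctrl.get_obs()['tool_pos'])
o=ctrl.get_obs();print(o['t'],np.mean(P,0),o['q'],o['contact_force'],rel([.5825,-.1825,.150],.006))
f=lambda im,x,y:cv2.resize(im[y:y+100,x:x+80],None,fx=5,fy=5,interpolation=cv2.INTER_CUBIC)
cv2.imwrite('pics/c3.png',np.hstack([f(S,340,95),f(T,400,130)]))
E
```

```text
t: 5.37
tool_pos: [0.5823, -0.182, 0.1517]
tool_rot: [-2.213, -2.226, 0.001]
contact_force: [0.3, 0.9, -0.8]
opening: 0.0079
t: 5.62
tool_pos: [0.583, -0.1813, 0.1531]
tool_rot: [-2.212, -2.23, 0.0]
contact_force: [-0.5, 0.2, -0.2]
opening: 0.0087
5.9167 [ 0.5830914  -0.1819982   0.15337575] [-4.24921697e-01  7.86895341e-02  1.71855251e+00  1.26689584e-06
  1.34421021e+00 -4.31309232e-01] [ 0.3339756  -0.11696538 -0.11052706] (array([-0.1, -0.6,  3.4]), np.float64(0.0))
```

View pics/c3.png

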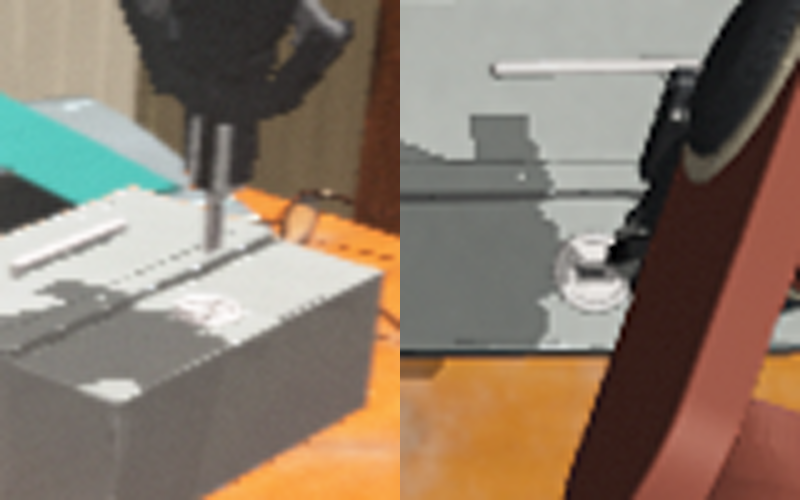

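Run:
```python
from h import *
for z in(.1197,.132,.145):print(z,np.array(proj('scene',np.array([.583,-.182,z]))))
im=ctrl.get_image('scene').astype(float).mean(2)
for r in(134,137,140,142,143,144,145,146):print(r,im[r,374:392].round().astype(int))
```

```text
0.1197 [381.57599836 144.40314566]
0.132 [381.95973489 139.94543242]
0.145 [382.3704074  135.17481479]
134 [192 192 193 196 197 200 188 147 134 123 130 170 210 173 161 159 156 155]
137 [224 225 226 225 225 223 208 162 128 113 154 198 201 198 193 195 194 180]
140 [223 222 223 222 223 220 206 160 124 112 166 216 220 227 224 221 218 215]
142 [223 223 224 223 222 219 202 145 116 128 181 218 221 224 224 221 214 196]
143 [222 220 223 223 221 219 210 145 119 135 185 221 224 224 217 196 165 122]
144 [224 223 220 220 206 177 190 146 129 152 197 214 207 212 212 136 112 120]
145 [221 217 188 180 218 220 207 179 188 206 198 178 146 134 134 137 146 186]
146 [181 187 215 219 224 223 219 207 192 171 134 117 126 146 191 230 219 221]
```

```bash
python3 -m creep '[[255,0,-0.5,15,0],[255,0,-0.5,30,0],[255,0,-0.5,36,0],[255,0,-0.5,38,0],[255,0,-0.5,40,0],[255,0,-0.5,41,0],[255,0,-0.5,41,0]]'
```

```text
t: 6.55
tool_pos: [0.5827, -0.1827, 0.1127]
tool_rot: [2.215, 2.228, 0.0]
contact_force: [-1.0, -1.0, 0.1]
opening: 0.0083
```

```bash
python3 -m creep '[[255,0,0,1,0],[255,0,0,2,0],[255,0,0,3,0],[255,0,0,3,0],[255,0,0,3,0]]'
python3 -m creep '[[255,0,0,0.5,0],[255,0,0,1,0],[255,0,0,1,0],[255,0,0,1,0]]'
```

```text
t: 6.97
tool_pos: [0.5825, -0.1827, 0.1093]
tool_rot: [2.215, 2.228, -0.0]
contact_force: [0.0, 0.1, -0.6]
opening: 0.0083
t: 7.3
tool_pos: [0.5827, -0.1827, 0.1085]
tool_rot: [2.214, 2.228, 0.0]
contact_force: [0.6, 0.0, 0.4]
opening: 0.0081
```

```bash
python3 -m creep '[[255,0,0,0.5,0],[255,0,0,1,0],[255,0,0,1,0],[255,0,0,1,0]]'
python3 -m creep '[[255,0,0,0.5,0],[255,0,0,1,0],[255,0,0,1,0],[255,0,0,1,0]]'
```

```text
t: 7.63
tool_pos: [0.5825, -0.1827, 0.1073]
tool_rot: [2.215, 2.228, 0.0]
contact_force: [1.1, -0.0, -0.2]
opening: 0.0079
t: 7.97
tool_pos: [0.5826, -0.1827, 0.1064]
tool_rot: [2.215, 2.228, 0.0]
contact_force: [0.2, 0.0, 1.8]
opening: 0.0084
```

```bash
python3 -m creep '[[255,0,0,0.5,0],[255,0,0,0.5,0],[255,0,0,0.5,0]]'
python3 -m creep '[[255,0,0,0.5,0],[255,0,0,0.5,0],[255,0,0,0.5,0]]'
```

```text
t: 8.22
tool_pos: [0.5826, -0.1827, 0.1059]
tool_rot: [2.215, 2.228, 0.0]
contact_force: [-0.2, 0.4, 2.1]
opening: 0.0084
t: 8.47
tool_pos: [0.5826, -0.1827, 0.1054]
tool_rot: [2.215, 2.228, 0.0]
contact_force: [-0.3, 0.8, 2.3]
opening: 0.0085
```

```bash
python3 -m creep '[[255,0,0,0.5,0],[255,0,0,1,0],[255,0,0,1,0],[255,0,0,1,0]]'
```

```text
t: 8.8
tool_pos: [0.5826, -0.1827, 0.1044]
tool_rot: [2.215, 2.228, 0.0]
contact_force: [-0.2, 0.2, 3.7]
opening: 0.0084
```

```bash
python3 -m creep '[[255,0,0,0.7,0],[255,0,0,0.7,0.05],[255,0,0,0.7,0.1],[255,0,0,0.7,0.15],[255,0,0,0.7,0.2],[255,0,0,0.7,0.2],[255,0,0,0.7,0.2]]'
python3 -m creep '[[255,0,0,0,0.05],[255,0,0,0,0.1],[255,0,0,0,0.1],[255,0,0,0,0.1]]'
```

```text
t: 9.38
tool_pos: [0.5828, -0.1827, 0.1035]
tool_rot: [2.424, 1.997, 0.001]
contact_force: [2.6, 0.4, 0.9]
opening: 0.0082
t: 9.72
tool_pos: [0.5828, -0.1827, 0.1035]
tool_rot: [2.521, 1.874, 0.001]
contact_force: [2.7, 0.4, 0.3]
opening: 0.0084
```

```bash
python3 -m creep '[[255,0,0,1,-0.1],[255,0,0,1.5,-0.15],[255,0,0,1.5,-0.15],[255,0,0,1.5,-0.15]]'
python3 -m creep '[[255,0,0,1,0],[255,0,0,2,0],[255,0,0,2,0],[255,0,0,2,0]]'
```

```text
t: 10.05
tool_pos: [0.5827, -0.1827, 0.1032]
tool_rot: [2.373, 2.058, 0.0]
contact_force: [-0.2, 1.5, 5.2]
opening: 0.0083
t: 10.38
tool_pos: [0.583, -0.1828, 0.1026]
tool_rot: [2.373, 2.058, 0.0]
contact_force: [-2.6, 2.6, 10.6]
opening: 0.008
```

```bash
python3 -m creep '[[255,0,0,-2,0],[255,0,0,-2.2,-0.05],[255,0,0,-2.2,-0.1],[255,0,0,-2.2,-0.15],[255,0,0,-2.2,-0.2],[255,0,0,-2.2,-0.25],[255,0,0,-2.2,-0.25]]'
python3 -m creep '[[255,0,0,0,-0.05],[255,0,0,0,-0.1],[255,0,0,0,-0.1]]'
python3 -m creep '[[255,0,0,0,-0.05],[255,0,0,0,-0.1],[255,0,0,0,-0.1]]'
```

```text
t: 10.97
tool_pos: [0.5826, -0.1827, 0.103]
tool_rot: [2.098, 2.338, -0.0]
contact_force: [0.3, 0.5, 6.2]
opening: 0.0083
t: 11.22
tool_pos: [0.5826, -0.1826, 0.1027]
tool_rot: [1.981, 2.438, 0.0]
contact_force: [1.0, 0.1, 3.0]
opening: 0.0082
t: 11.47
tool_pos: [0.5826, -0.1827, 0.1024]
tool_rot: [1.858, 2.533, 0.0]
contact_force: [1.0, 1.3, 3.1]
opening: 0.0081
```

```bash
python3 -m creep '[[255,0,0,1,0],[255,0,0,1,0],[255,0,0,1,0]]'
python3 -m creep '[[255,0,0,0,-0.05],[255,0,0,0,-0.1],[255,0,0,0,-0.1]]'
python3 -m creep '[[255,0,0,0,-0.05],[255,0,0,0,-0.1],[255,0,0,0,-0.1]]'
```

```text
t: 11.72
tool_pos: [0.5826, -0.1827, 0.1011]
tool_rot: [1.858, 2.533, 0.0]
contact_force: [2.1, 0.2, 2.5]
opening: 0.0083
t: 11.97
tool_pos: [0.5826, -0.1827, 0.1012]
tool_rot: [1.728, 2.623, 0.0]
contact_force: [1.4, 0.8, 2.3]
opening: 0.0082
t: 12.22
tool_pos: [0.5826, -0.1827, 0.1012]
tool_rot: [1.596, 2.706, 0.0]
contact_force: [2.7, 0.5, 2.2]
opening: 0.0083
```

```bash
python3 -m creep '[[255,0,0,1,0.05],[255,0,0,2,0.1],[255,0,0,2,0.15],[255,0,0,2,0.2]]'
python3 -m creep '[[255,0,0,1,0],[255,0,0,2,0],[255,0,0,2,0]]'
```

```text
t: 12.55
tool_pos: [0.5823, -0.1826, 0.0985]
tool_rot: [-1.863, -2.529, 0.0]
contact_force: [2.6, 0.9, 0.5]
opening: 0.0084
t: 12.8
tool_pos: [0.5822, -0.1824, 0.0966]
tool_rot: [-1.856, -2.533, 0.0]
contact_force: [2.1, 0.7, -0.4]
opening: 0.008
```

```bash
python3 -m creep '[[255,0,0,1,0],[255,0,0,2,0],[255,0,0,2,0]]'
python3 -m creep '[[255,0,0,1,0],[255,0,0,2,0],[255,0,0,2,0]]'
```

```text
t: 13.05
tool_pos: [0.5823, -0.1826, 0.0949]
tool_rot: [-1.857, -2.534, 0.0]
contact_force: [2.5, 0.5, -0.4]
opening: 0.008
t: 13.3
tool_pos: [0.5825, -0.1827, 0.0936]
tool_rot: [-1.857, -2.534, 0.0]
contact_force: [2.0, 1.2, 1.7]
opening: 0.0079
```

```bash
python3 -m creep '[[255,0,0,1,0],[255,0,0,2,0],[255,0,0,2,0],[255,0,0,2,0]]'
```

```text
t: 13.63
tool_pos: [0.5827, -0.1828, 0.0934]
tool_rot: [-1.857, -2.534, 0.0]
contact_force: [-3.1, 3.5, 10.9]
opening: 0.0084
```

```bash
python3 -m creep '[[255,0,0,-1,0],[255,0,0,-1,0.1],[255,0,0,-1,0.2],[255,0,0,-1,0.3],[255,0,0,-1,0.4],[255,0,0,-1,0.5],[255,0,0,-1,0.6],[255,0,0,-1,0.7],[255,0,0,-1,0.8],[255,0,0,-1,0.9],[255,0,0,-1,1.0],[255,0,0,-1,1.0]]' 90
python3 -c "
from h import *
o=ctrl.get_obs();print(o['wrist_torque'],o['contact_force'],o['tool_pos'])"
```

```text
t: 14.63
tool_pos: [0.5829, -0.1827, 0.0936]
tool_rot: [2.846, 1.329, 0.001]
contact_force: [-0.8, 1.5, 6.2]
opening: 0.0076
[0.39471815 0.07523753 0.113719  ] [-0.82447379  1.52280812  6.23526234] [ 0.58294191 -0.1826893   0.09356441]
```

Torque 0.11 Nm about the vertical at +0.7 rad, so the key is turning the cylinder. Continuing to just past the stop.

```bash
python3 -m creep '[[255,0,0,0,0.1],[255,0,0,0,0.2],[255,0,0,0,0.3],[255,0,0,0,0.4],[255,0,0,0,0.5],[255,0,0,0,0.6],[255,0,0,0,0.7],[255,0,0,0,0.8],[255,0,0,0,0.9],[255,0,0,0,1.0],[255,0,0,0,1.0],[255,0,0,0,1.0]]'
python3 - <<'E'
from h import *
import cv2
W=[];
S=ctrl.get_image('scene')[:,:,::-1];T=ctrl.get_image('top')[:,:,::-1]
o=ctrl.get_obs();print(o['t'],o['wrist_torque'],o['contact_force'],o['tool_pos'],o['q'],rel([.58,-.18,.09],0))
f=lambda im,x,y:cv2.resize(im[y:y+120,x:x+80],None,fx=5,fy=5,interpolation=cv2.INTER_CUBIC)
cv2.imwrite('pics/c4.png',np.hstack([f(S,340,85),f(S,240,160)]))
E
```

```text
t: 15.63
tool_pos: [0.5828, -0.1827, 0.0936]
tool_rot: [3.135, -0.193, 0.001]
contact_force: [-0.8, 2.2, 6.1]
opening: 0.0077
15.7333 [0.42252796 0.1671589  0.18881179] [-1.259824    1.38059634  7.70003335] [ 0.58280695 -0.18266541  0.09354887] [-4.25515481e-01  1.40234263e-01  1.75872262e+00  2.51898644e-06
  1.24217519e+00  1.26787400e+00] (array([-3.1, -2.3,  3.5]), np.float64(-1.693))
```

View pics/c4.png

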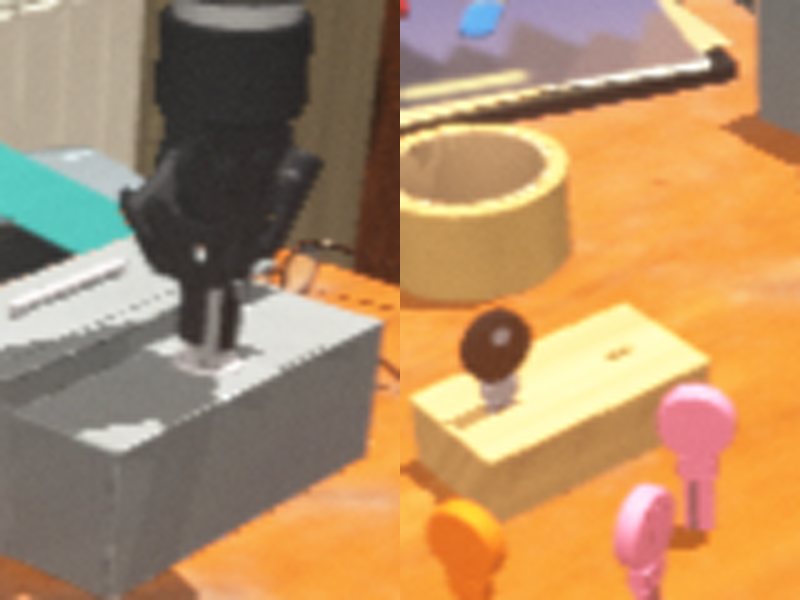

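The key is seated in the lock with the lid gap open, and the round key is still in the stand at crop (497,345). I'll turn slightly further to feel the stop.

```bash
python3 -m creep '[[255,0,0,0,0.04],[255,0,0,0,0.08],[255,0,0,0,0.08],[255,0,0,0,0.08]]'
python3 -c "
from h import *
o=ctrl.get_obs();print(o['wrist_torque'],o['contact_force'],o['tool_pos'],rel([.58,-.18,.09],0))"
```

```text
t: 16.07
tool_pos: [0.5828, -0.1827, 0.0935]
tool_rot: [3.125, -0.318, 0.001]
contact_force: [-0.5, 1.7, 6.2]
opening: 0.0079
[0.42672927 0.11415049 0.21779897] [-0.49202816  1.65231228  6.15679553] [ 0.58278281 -0.18269549  0.09354222] (array([-3.3, -2.1,  3.5]), np.float64(-1.773))
```

```bash
python3 -m creep '[[255,0,0,0,0.05],[255,0,0,0,0.05],[255,0,0,0,0.05]]'
python3 -c "
from h import *
for i in range(3):
  o=ctrl.get_obs();print(o['wrist_torque'],o['contact_force'],o['tool_pos'],o['opening']);ctrl.get_image('scene')"
```

```text
t: 16.32
tool_pos: [0.5828, -0.1827, 0.0936]
tool_rot: [3.116, -0.396, 0.001]
contact_force: [-1.0, 1.9, 6.9]
opening: 0.0079
[0.35476965 0.20918703 0.11885635] [-0.98500729  1.92090232  6.86710355] [ 0.58281276 -0.18269401  0.09355598] 0.007944203755940344
[0.35609635 0.15075159 0.23237929] [-0.63914447  1.78757455  6.03887146] [ 0.58280624 -0.18269358  0.09356332] 0.007525186599040588
[0.37516218 0.17847253 0.24131668] [-0.79187301  1.21479246  6.25895103] [ 0.58279514 -0.18267758  0.09356126] 0.007767102266060492
```

```bash
python3 -c "
from station import ctrl
print(ctrl.finish_job())"
```

```text
the job is handed in; nothing more can be done
None
```

The square-headed key is fully in the lock, turned to about its stop and still held in the gripper. I handed the job in after about 16.5 s of robot time. `finish_job` reports no verdict, so the result rests on my own readings.

- **Getting the key:** I took it from the slot at smaller y with a 60 N grip and lowered it into the keyway.
- **Rocking it in:** Under mostly 2–6 N it passed the upper disc at about +0.2 rad and the lower one at about −0.3 rad. One press between them briefly reached 10.6 N before I eased off. It then met a hard stop at TCP height 0.0934 m, within 1 mm of the height I had computed for fully home.
- **Turning:** I turned it clockwise to a key angle of about 1.82 rad with a 90 N grip. Allowing for the 0.15 rad of play, the cylinder should be at its 1.57 rad stop.

**Last checks:** There was about 6 N of downward push and roughly 0.2 Nm of turning torque. The last picture, taken just before the final 0.13 rad of turn, showed the key seated and what looked like the lid ajar. It also showed the round-headed key still in the stand.

**Not confirmed:** The torque readings scattered from 0.12 to 0.24 Nm, so I did not clearly feel the stop. The cylinder angle comes from the gripper's turn, not from a direct measurement.

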